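# Shut the domino case and lock it with its hairpin clip

## Robot

A 6-joint arm with a two-finger parallel gripper is mounted at the origin on the work surface. World frame = base frame: x ahead of the robot, y to its left, z up, the work surface at z = 0. Lengths are in m, angles in rad, forces in N, time in s.
With the tool pointing down it reaches from about 0.275 to 0.75 m from the base axis. Payload 10.2 kg.
Tool frame: the origin (TCP) lies midway between the tips of the shut fingers; the grasp point (between the pads) lies 19 mm behind it (env.hold_point_z is the distance from the TCP to the grasp point, in m); x points along the fingers, z is the direction in which the jaws open and shut, and the axes are right-handed (so a half turn about x gives the same grasp; the last joint's range is limited). The gripper opens to 85 mm and grips with 20 to 120 N. Pads are 22 mm wide; open, the fingers measure 114 mm over their backs; the gripper's body (76 mm by 85 mm) begins 54 mm behind the grasp point. The pads swing forward as they close: fully open they stand 13 mm farther back than shut.
Start: joints at [0.898, 0.313, 1.498, -0, 1.331, -0.223], TCP at [0.228, 0.473, 0.231] pointing down, gripper open.
Joint ranges: [-2.94, 2.94], [-0.97, 2.17], [0.19, 2.56], [-1.23, 4.37], [0.02, 3.11], [-2.88, 2.88]. Speed limits (rad/s): [2.39, 2.39, 3.01, 3.14, 3.14, 3.14].

## Interface

Orientations are given as a unit quaternion [x, y, z, w].
In Python, from bench import env, kinematics, monitor, eyes, job gives the robot as it stands. The module is installed in compiled form; this text tells all that it offers. Calls block until the motion is done:
- env.reach(position, orientation): joint-space move of the TCP to a pose.
- env.movel(position, velocity=0.15, frame=None, guard=None): straight line of the TCP; frame=None keeps the orientation; velocity is the mean speed in m/s. With guard (N) it stops when the force on the tool has changed by that much, and returns True; else False.
- env.set_joints(angles): joint-space move.
- env.release() and env.close_gripper(effort=None): open the fingers fully, or close them until they stop; effort is the grip in N (None keeps the last).
- env.hold(seconds).
- kinematics.ik(position, orientation): joint angles nearest the present ones, or None.
- monitor.sense(): the state.
- eyes.grab_frame(name): name is "scene" or "top" or "wrist"; returns a dict with "frame" (480x640x3 uint8, red, green, blue), "mtx" (3x3 intrinsics, pixels), "view" (4x4, takes a point from world to camera coordinates). Camera axes: x right, y down, z forward; pixel columns grow to the right and rows downward; lengths in m; the calibration is good to about 2 mm. The wrist camera is an equidistant fisheye: a pixel r from the principal point sees the ray r / f radians off the axis. A picture is of the moment at which its call begins. There is no depth.
A pose or a line that the arm cannot do raises env.MotionError and nothing moves.
- job.hand_in(): hands the job in, once; it reports no verdict.
The state is a dict: "clock": time; "joints": joint angles; "qvel": joint speeds; "joint_efforts": joint torques, N m; "position": TCP position; "ee_rot": TCP orientation; "contact_force": force on the tool from outside, world axes, zero at the start; "ft_torque": the same for the moment, N m; "finger_gap": opening from 0.0 (shut) to 1.0 (fully open).
Only numpy, scipy, OpenCV 4.12 (cv2) and the standard library are available. Lean on these libraries where they do the work, as an engineer would, in place of code of your own. Each camera call takes 0.05 s, during which the arm holds its last target. There are 200 camera calls.

## Task

Shut the flap lid of the domino case so that its steel pin stands up through the slot, and lock it with the hairpin spring clip: keep the clip flat on the lid and push it legs first, from the case's front side, over the pin's shank, under its head, until the legs snap past and the pin sits fully home against the clip's block. Push gently, never forcing the pin, let go of the clip, and leave everything else on the table where it is.

Things in the scene. Friction and masses are not known exactly. Their poses are not given: they have to be found in the camera images.
- case: Wooden domino case, fixed, 150 (its x) by 200 (its y) by 60 mm high with the lid shut. Origin: centre of its underside; x points from its front side to its hinge side, z up. Inside, on a track, stands the upright steel lock pin (see slot_mid).
- lid (a joint): Angle of the flap lid in rad: 0 shut, 0.5 to 0.9 at the start, growing as it opens. Hinge line along the case's y at case x = +75 mm, 50 mm above the table; lid 10 mm thick (outer face is its top, at 60 mm when shut), 200 mm wide, 156 mm from hinge to free front edge. The stiff hinge stays where it is left; 1 to 5 N down near the free edge shuts it.
- slot_mid (a point): Fixed on the case, 60 mm above its origin: middle of the slot (62 mm along x, 20 along y) in the shut lid. The 12 mm pin comes up through it at y = 0, but is clamped anywhere from 20 mm before to 20 mm behind this point along x: NOT measured, find it by feel or eye. Its 17 mm head spans 13 to 18 mm above the lid. Rigid; over 25 N on it damages it.
- lid_edge (a point): Point on the outer face of the lid, in the middle of its width, 6 mm from the free front edge and 150 mm from the hinge line; turns with the lid.
- clip: Loose hairpin spring clip, 104 mm long, lying flat, 80 g. Origin: on its underside where the pin's axis lies when fully home; x points along the legs to the open mouth, z up. Two sprung legs of 5 mm steel wire (z 0 to 5 mm), x = -6 to +40 mm; inner gap 23 mm at the tips, 7 mm at the waist (x = 15 mm), 13 mm in the seat (x below 7 mm).
- clip_block (a point): Front face of the clip's grey block, at clip x = -6 mm, z = 5 mm, which stops the pin. Pushed on, the legs touch the pin when its axis is at clip x about +25 mm, resist with 5 to 11 N while moving, snap at about +14 mm, then slide nearly freely until the block meets the pin and force climbs steeply; 14 to 18 N there is enough. Block 30 mm wide, 10 high, to x = -24 mm.
- clip_grip (a point): Middle of the clip's grip, at clip x = -44 mm, z = 13 mm (axes as the clip). The grip is a bar 40 mm long along x, 14 mm wide along y and 26 mm high from the underside: take it from above, fingers closing along y.
- cup: White ceramic coffee cup, 80 mm across, 75 mm high; origin under its centre. Leave it.
- glass: Empty amber glass, 68 mm across, 105 mm high; origin under its centre. Leave it.
- bowl: Small red plastic bowl, 100 mm across, 40 mm high; origin under its centre. Leave it.
- domino_a1: Upper domino of a stacked pair right of the case, towards its far side; 48 by 24 by 8 mm each, pair 16 mm high; origin under its centre. Leave it.
- domino_b1: Upper domino of the other stacked pair, left of the case, same size. Leave it.
- spoon: Coffee spoon, 140 mm long, lying left of the case; leave it.
Mind the look-alikes: they are no part of the job. Several things look just like the clip: the one meant starts farthest to the robot's right.

How it is judged:
By the outcome, as a careful person would: the job done as asked, in the order asked, and still so for the second after the job is handed in, with the robot touching nothing.
It also fails if it takes over 58 s, if anything falls off the work surface, if the arm or the gripper's body presses on something with over 40 N, if the wrist force passes 120 N, or if a joint passes its speed limit or range.

## Working session

There is one attempt and no reset: what is moved stays moved. The work goes in short steps, each a Python script; the robot and the scene stay as the last script left them, time stands still between calls to the robot, and variables do not carry over. Pictures are saved under pics/ and viewed, about 8 in all and at most 12, crops included, and the job is handed in when it is done.

```bash
mkdir -p pics
cat > h.py <<'E'
import numpy as np, cv2
from bench import env, kinematics, monitor, eyes, job
def ray(c,u,v):
    R=c['view'][:3,:3];t=c['view'][:3,3]
    d=R.T@np.linalg.inv(c['mtx'])@np.array([u,v,1.]);return -R.T@t,d
def onz(c,u,v,z):
    o,d=ray(c,u,v);return o+d*(z-o[2])/d[2]
def proj(c,p):
    q=c['view'][:3,:3]@np.array(p)+c['view'][:3,3];q=c['mtx']@q;return q[:2]/q[2]
def save(n,img): cv2.imwrite('pics/'+n,cv2.cvtColor(img,cv2.COLOR_RGB2BGR))
E
python3 - <<'E'
from h import *
import pickle
s=monitor.sense();print(s['clock'],s['position'],s['ee_rot'],s['finger_gap'])
d={}
for n in('scene','top'):
    c=eyes.grab_frame(n);d[n]=c;save(n+'0.png',c['frame']);print(n,c['mtx'].tolist(),np.round(c['view'],3).tolist())
pickle.dump(d,open('c0.pkl','wb'))
E
```

```text
0.0 [0.22810479 0.47255989 0.23072129] [-0.37605474  0.5993564   0.37574532  0.59847322] 0.9998654411953357
scene [[484.02886169374034, 0.0, 321.00050563931717], [0.0, 484.02886169374034, 240.4309781196932], [0.0, 0.0, 1.0]] [[0.71, 0.704, -0.017, -0.419], [0.526, -0.546, -0.652, -0.274], [-0.469, 0.454, -0.758, 1.218], [0.0, 0.0, 0.0, 1.0]]
top [[510.0796081497206, 0.0, 320.50844227457856], [0.0, 510.0796081497206, 235.42432387410483], [0.0, 0.0, 1.0]] [[0.021, -1.0, 0.015, -0.005], [-0.986, -0.023, -0.162, 0.576], [0.163, -0.011, -0.987, 0.984], [0.0, 0.0, 0.0, 1.0]]
```

View pics/top0.png

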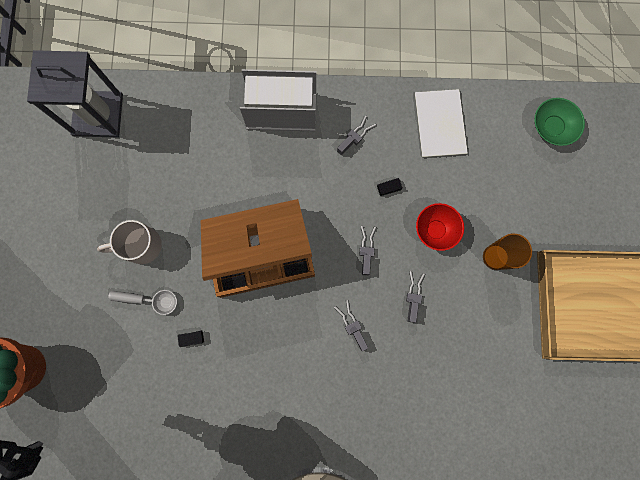

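View pics/scene0.png

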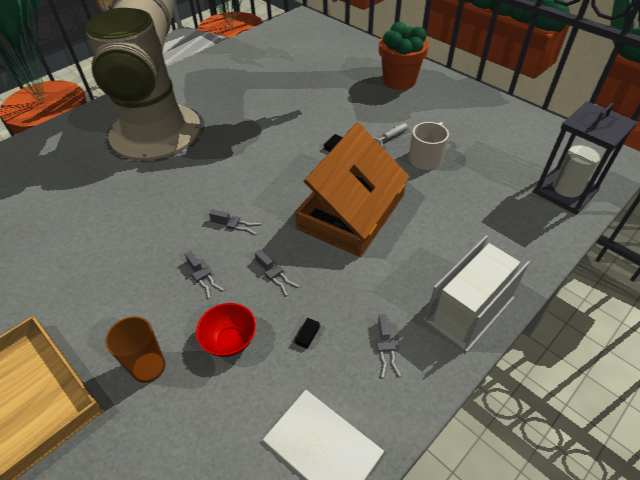

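Four look-alike clips in the top view: (352,137), (368,252), (415,298) and (355,328). Image right is the robot's right, so the one meant is (415,298). The case's open front faces the robot, with its hinge on the far side. I'll confirm both in an enlarged crop.

Run:
```python
from h import *
import pickle
d=pickle.load(open('c0.pkl','rb'));t=d['top']['frame'];s=d['scene']['frame']
a=cv2.resize(t[190:310,192:322],None,fx=3,fy=3,interpolation=cv2.INTER_CUBIC)
b=cv2.resize(t[262:332,385:445],None,fx=5,fy=5,interpolation=cv2.INTER_CUBIC)
e=cv2.resize(s[115:260,285:420],None,fx=2,fy=2,interpolation=cv2.INTER_CUBIC)
im=np.zeros((600,700,3),np.uint8)
im[:360,:390]=a;im[:350,395:695]=b;
e=e[:240];im[360:600,:270]=e[:240]
save('crop1.png',im)
for p in [(352,137),(368,252),(415,298),(355,328)]:print(p,np.round(onz(d['top'],*p,.013),3))
```

```text
(352, 137) [ 0.799 -0.056  0.013]
(368, 252) [ 0.549 -0.092  0.013]
(415, 298) [ 0.456 -0.189  0.013]
(355, 328) [ 0.393 -0.066  0.013]
```

View pics/crop1.png

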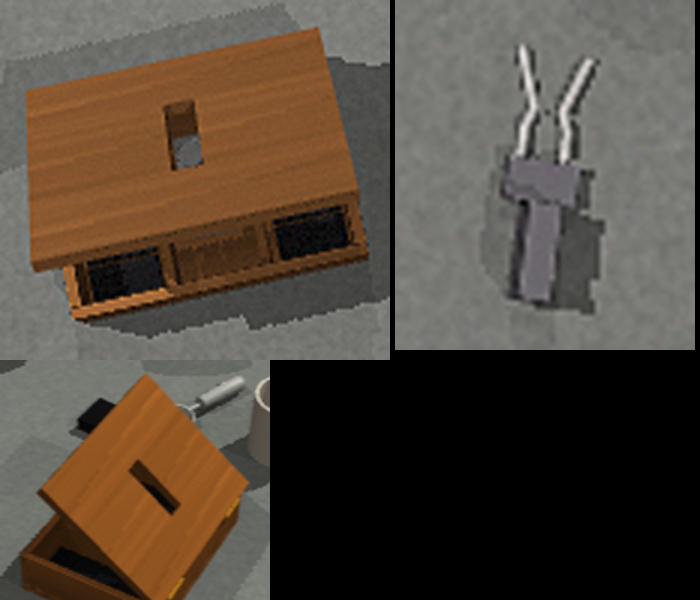

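The crop confirms it: the clip at (415,298) is the rightmost, with its legs pointing away from the robot (tips about (410,271) and (425,274)) and its grip end near (413.6,322). The open lid corners are (200,221), (298,200), (203,277) and (311,254). Next I'll solve the case pose from the corners.

Run:
```python
from h import *
import pickle
from scipy.optimize import least_squares
d=pickle.load(open('c0.pkl','rb'));T=d['top'];S=d['scene']
print('cam',[np.round(ray(c,0,0)[0],3) for c in (T,S)])
def pt(q,P):
    c,s=np.cos(q[2]),np.sin(q[2]);return np.array([q[0]+c*P[0]-s*P[1],q[1]+s*P[0]+c*P[1],P[2]])
def lid(q,r,y,h=.01):
    a=q[3];return pt(q,[.075-r*np.cos(a)+h*np.sin(a),y,.05+r*np.sin(a)+h*np.cos(a)])
obs=[(T,'l',0,.1,200.3,220.7),(T,'l',0,-.1,298,200),(T,'l',.156,.1,203,277.3),(T,'l',.156,-.1,311,254),
(T,'c',-.075,.1,217,296.3),(T,'c',-.075,-.1,314.3,276),
(S,'l',.156,.1,359,123),(S,'l',.156,-.1,305,180),(S,'l',0,.1,409,177.5),(S,'c',-.075,-.1,296,229)]
def f(q):
    r=[]
    for c,k,a,b,u,v in obs:
        p=lid(q,a,b) if k=='l' else pt(q,[a,b,0]);r+=list(proj(c,p)-[u,v])
    return r
g=onz(T,257,240,.05)
s=least_squares(f,[g[0],g[1],0.2,.7],loss='soft_l1',x_scale=[.1,.1,.1,.1]);q=s.x
print('case',q);print(np.round(np.array(f(q)).reshape(-1,2),1).tolist())
np.save('case.npy',q)
for n,r in (('lid_edge',.15),('slot',.075)):print(n,lid(q,r,0))
print('slot_mid',pt(q,[0,0,.06]))
# clip
tip=(onz(T,410.4,271,.0025)+onz(T,425,274,.0025))/2
blk=onz(T,416.5,295.5,.01); g1=onz(T,415,302.4,.026);g2=onz(T,413.7,322,.026)
print('tip',tip,'g1',g1,'g2',g2,'len',np.linalg.norm(g1-g2))
x=tip-(g1+g2)/2;print('yaw',np.arctan2(x[1],x[0]),np.linalg.norm(x[:2]),'grip',(g1+g2)/2)
```

```text
cam [array([0.409, 0.02 , 1.064]), array([ 1.013, -0.407,  0.737])]
case [0.54726813 0.13403234 0.23341426 0.61639518]
[[-0.1, -2.1], [-0.0, -1.5], [-1.5, -0.2], [-0.1, -0.1], [2.4, 0.1], [-0.3, 0.2], [-1.8, -0.8], [-1.1, -0.2], [0.5, -0.6], [-0.5, 0.1]]
lid_edge [0.50678243 0.12440695 0.1448743 ]
slot [0.56632047 0.13856199 0.10151699]
slot_mid [0.54726813 0.13403234 0.06      ]
tip [ 0.50980318 -0.19723821  0.0025    ] g1 [ 0.44677085 -0.18637275  0.026     ] g2 [ 0.40756646 -0.18340506  0.026     ] len 0.039316547479556097
yaw -0.14834694767073658 0.08355219291292236 grip [ 0.42716866 -0.18488891  0.026     ]
```

```bash
cat >> h.py <<'E'
from scipy.spatial.transform import Rotation as Ro
def quat(phi):
    z=np.array([np.cos(phi),np.sin(phi),0]);x=np.array([0,0,-1.]);return Ro.from_matrix(np.c_[x,np.cross(z,x),z]).as_quat()
def best(pos,phi):
    j0=np.array(monitor.sense()['joints']);o=[]
    for p in(phi,phi+np.pi):
        j=kinematics.ik(pos,quat(p))
        if j is not None:o.append((np.abs(np.array(j)-j0).max(),p))
    return quat(min(o)[1])
def cpt(q,P):
    c,s=np.cos(q[2]),np.sin(q[2]);return np.array([q[0]+c*P[0]-s*P[1],q[1]+s*P[0]+c*P[1],P[2]])
def st():
    s=monitor.sense();print('t',round(s['clock'],2),'pos',np.round(s['position'],4),'F',np.round(s['contact_force'],1),'gap',round(s['finger_gap'],3));return s
E
python3 - <<'E'
from h import *
q=np.load('case.npy')
def L(a,r=.14,h=.01):return cpt(q,[.075-r*np.cos(a)+h*np.sin(a),0,.05+r*np.sin(a)+h*np.cos(a)])
a0=q[3];p=L(a0);up=p+[0,0,.045]
o=best(up,q[2]+np.pi/2)
env.close_gripper(20)
env.reach(up,o);st()
env.movel(p+[0,0,.012],.15)
for a in np.linspace(a0,0,6)[1:-1]:
    g=env.movel(L(a),.12,guard=15);print(g);st()
    if g:break
g=env.movel(L(0)-[0,0,.004],.05,guard=10);print(g);st()
env.movel(L(0)+[0,0,.10],.25)
c=eyes.grab_frame('top');save('top1.png',c['frame'])
w=eyes.grab_frame('wrist');save('wrist1.png',w['frame'])
import pickle;pickle.dump((c,w),open('c1.pkl','wb'));print(w['mtx'],np.round(ray(w,0,0)[0],3));st()
im=np.zeros((480,760,3),np.uint8)
im[:360,:390]=cv2.resize(c['frame'][190:310,192:322],None,fx=3,fy=3)
im[:360,395:755]=cv2.resize(w['frame'],(360,270)) if 0 else cv2.resize(w['frame'][:, 80:560],(360,360))
save('v2.png',im)
E
```

```text
t 2.52 pos [0.5145 0.127  0.1842] F [-0.1  0.5  0.1] gap 0.001
False
t 3.27 pos [0.5052 0.124  0.1259] F [-0.2 -0.5 -0.2] gap -0.001
False
t 3.57 pos [0.497  0.1221 0.1105] F [ 0.8 -0.2  0.2] gap -0.0
False
t 3.86 pos [0.4907 0.1206 0.0942] F [-0.5 -0.6 -0. ] gap -0.0
False
t 4.15 pos [0.4864 0.1196 0.0775] F [ 0.  -0.4 -0.4] gap -0.003
True
t 4.55 pos [0.485  0.1191 0.0599] F [-2.9  0.1 12.4] gap -0.001
[[371.64829954   0.         316.29239193]
 [  0.         371.64829954 237.41301957]
 [  0.           0.           1.        ]] [0.408 0.099 0.302]
t 5.2 pos [0.4833 0.119  0.1585] F [ 1.1  0.5 -0.6] gap 0.0
```

View pics/v2.png

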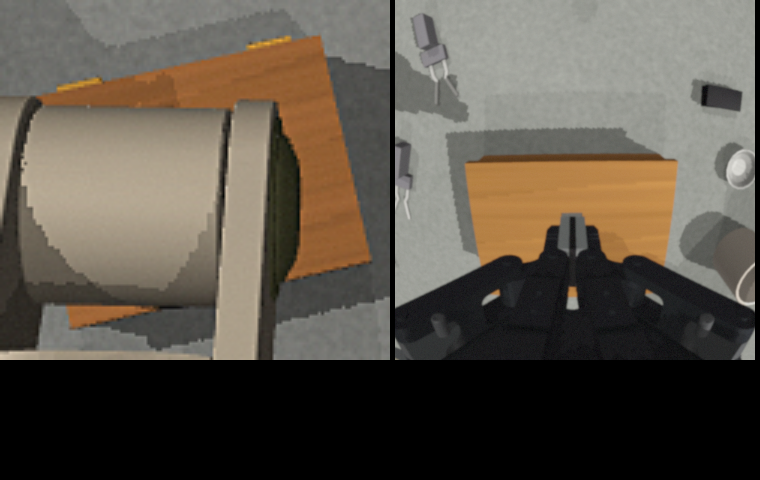

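Lid shut at z = 60 mm with 12 N. Next I'll look at the clip from near, with the wrist camera above its grip, and take a top view with the arm out of the way.

Run:
```python
from h import *
import pickle
y=-.12;g=np.array([.427,-.185,0]);p=g+[.075*np.cos(y),.075*np.sin(y),.14]
o=best(p,y+np.pi/2);print(o, Ro.from_quat(o).as_matrix()[:,1])
env.reach(p,o);st()
env.release()
c=eyes.grab_frame('top');w=eyes.grab_frame('wrist')
pickle.dump((c,w),open('c2.pkl','wb'));print(np.round(ray(w,0,0)[0],3));st()
im=np.zeros((480,780,3),np.uint8)
im[:400,:400]=cv2.resize(c['frame'][195:295,205:305],None,fx=4,fy=4,interpolation=cv2.INTER_CUBIC)
im[:285,400:780]=cv2.resize(w['frame'],(380,285))
save('v3.png',im)
```

```text
[-0.46911827  0.52908227  0.46911827  0.52908227] [-0.99280864  0.11971221  0.        ]
t 6.4 pos [ 0.5016 -0.1929  0.1399] F [ 0.2 -0.2  0.1] gap 0.001
[ 0.425 -0.187  0.283]
t 7.28 pos [ 0.5014 -0.194   0.14  ] F [ 0.5 -0.1 -0.3] gap 0.999
```

View pics/v3.png

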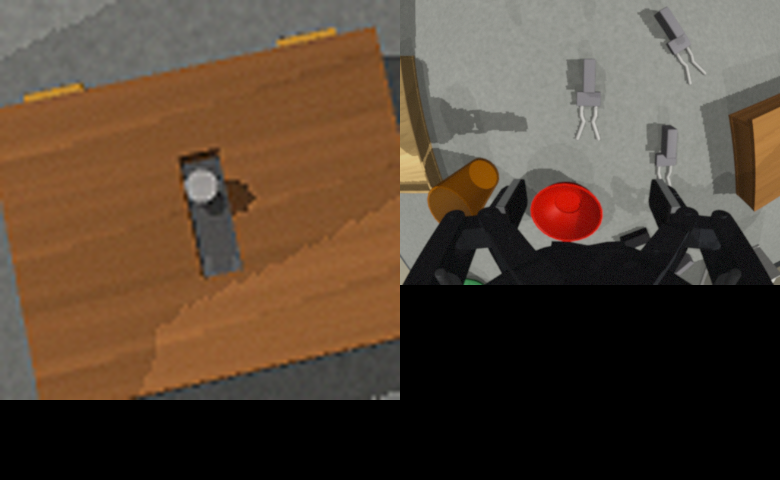

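The pin head is at top-image px (255.5,240.8), towards the hinge side of the slot. The target clip is in the wrist view at about (317,143). I'll enlarge it and compute the pin.

Run:
```python
from h import *
import pickle
c,w=pickle.load(open('c2.pkl','rb'));q=np.load('case.npy')
def tocase(p):
    d=p[:2]-q[:2];C,S=np.cos(q[2]),np.sin(q[2]);return np.round([C*d[0]+S*d[1],-S*d[0]+C*d[1]],4)
for n,u,v,z in(('pin',202,183,.078),('slot',210,213,.06)):
    p=onz(c,205+u/4-.4,195+v/4-.4,z);print(n,np.round(p,4),tocase(p))
h=[onz(c,205+u/4-.4,195+v/4-.4,.06) for u,v in((180,157),(215,150),(240,268),(205,276))]
ax=(h[0]+h[1]-h[2]-h[3])/2;print('slot axis yaw',np.arctan2(ax[1],ax[0]),np.linalg.norm(ax))
e=[onz(c,205+u/4,195+v/4,.06) for u,v in((400-2,22+12),(375,27),(0,106))]
d=e[1]-e[2];print('hinge edge yaw',np.arctan2(-d[0],d[1])+np.pi if 0 else np.arctan2(d[0],-d[1]))
save('v4.png',cv2.resize(w['frame'][85:245,265:385],None,fx=5,fy=5,interpolation=cv2.INTER_CUBIC)[:600] if 0 else cv2.resize(w['frame'][85:245,265:385],None,fx=3.75,fy=3.75,interpolation=cv2.INTER_CUBIC))
```

```text
pin [0.5583 0.136  0.078 ] [ 0.0112 -0.0007]
slot [0.5461 0.1335 0.06  ] [-0.0013 -0.0002]
slot axis yaw 0.24634518493622318 0.06083461680692819
hinge edge yaw 0.23763733156975161
```

View pics/v4.png

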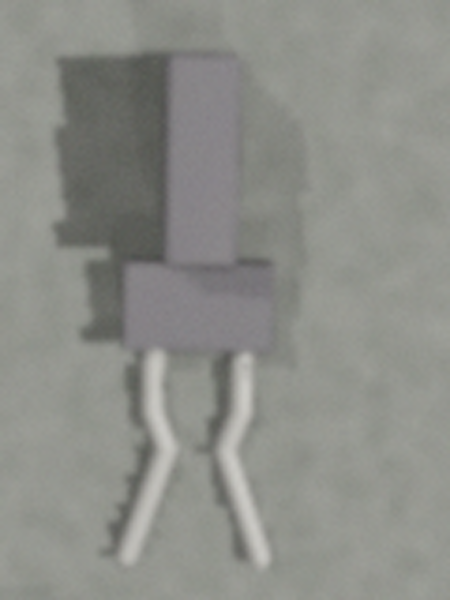

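Run:
```python
from h import *
import pickle
c,w=pickle.load(open('c2.pkl','rb'))
def fe(u,v,z):
    u=265+(u+.5)/3.75-.5;v=85+(v+.5)/3.75-.5
    K=w['mtx'];d=np.array([u-K[0,2],v-K[1,2]]);r=np.hypot(*d);th=r/K[0,0]
    v=np.array([*(d/r*np.sin(th)),np.cos(th)]);R=w['view'][:3,:3];o=-R.T@w['view'][:3,3];v=R.T@v
    return o+v*(z-o[2])/v[2]
a,b=fe(205,55,.026),fe(201,265,.026);t=(fe(127,560,.0025)+fe(263,562,.0025))/2;k=fe(198,349,.01)
g=(a+b)/2;y=np.arctan2(*(t-a)[1::-1]);y2=np.arctan2(*(k-a)[1::-1]);y3=np.arctan2(*(b-a)[1::-1])
print(g,np.linalg.norm(a-b),np.linalg.norm((t-g)[:2]),'yaws',y,y2,y3)
# grip centre from tips too
g2=t[:2]-.084*np.array([np.cos(y),np.sin(y)]);print(g2)
G=np.array([*(g[:2]+g2)/2,0]);yaw=y
o=best(G+[0,0,.12],yaw+np.pi/2)
env.reach(G+[0,0,.08],o);env.movel(G+[0,0,.005],.12,guard=6);st()
env.close_gripper(50);s=st()
env.movel(np.array(s['position'])+[0,0,.12],.2);s=st()
np.save('grasp.npy',[*G[:2],yaw])
for n in('wrist','scene'):
    c=eyes.grab_frame(n);save(n+'5.png',c['frame'])
    if n=='scene':pickle.dump(c,open('c5.pkl','wb'));p=proj(c,s['position']).astype(int);S=c['frame'][p[1]-60:p[1]+60,p[0]-60:p[0]+60]
    else:W=c['frame'][200:480,180:460]
save('v5.png',np.hstack([cv2.resize(W,(390,390)),cv2.resize(S,(390,390))]))
```

```text
[ 0.42672605 -0.18546417  0.026     ] 0.038840737417321594 0.08341899537946135 yaws -0.13762157049972307 -0.14147598201981662 -0.13849815812622407
[ 0.42615288 -0.1853676 ]
t 8.53 pos [ 0.427  -0.1857  0.0056] F [-0.3  0.5  0.8] gap 0.995
t 9.18 pos [ 0.4265 -0.1854  0.0052] F [-0.8  0.8  5.6] gap 0.152
t 9.93 pos [ 0.426  -0.1851  0.1242] F [ 0.1  0.8 -1.6] gap 0.149
```

View pics/v5.png

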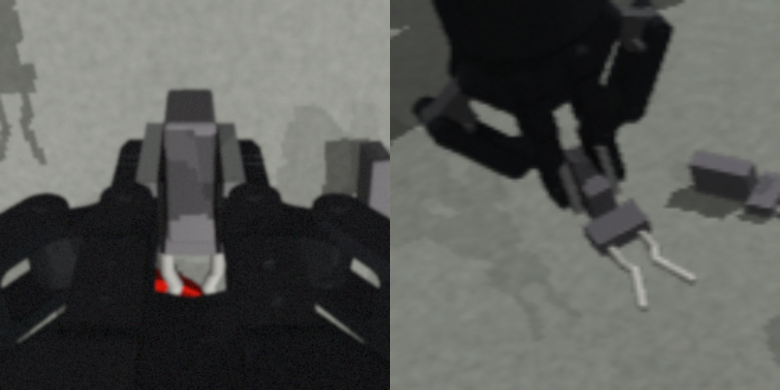

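Grasped squarely and level (right half: clip hangs straight with its mouth at (670,290)). Next I carry it over the lid, lower it to contact and check the alignment.

Run:
```python
from h import *
import pickle
yaw=.237;e=np.array([np.cos(yaw),np.sin(yaw),0]);pin=np.array([.5583,.136,0])
T=pin-(.055+.044)*e
j0=np.array(monitor.sense()['joints'])
# keep the same jaw sense so the clip's mouth points to +x of the case
R=Ro.from_quat(monitor.sense()['ee_rot']).as_matrix();phi=yaw+(np.pi/2 if R[1,2]>0 else -np.pi/2)
o=quat(phi)
env.reach(T+[0,0,.125],o);st()
env.movel(T+[0,0,.072],.12)
print(env.movel(T+[0,0,.062],.02,guard=2.5));s=st()
c=eyes.grab_frame('scene');pickle.dump(c,open('c6.pkl','wb'))
p=proj(c,pin+[0,0,.06]).astype(int);x0,y0=p[0]-60,p[1]-50;print(x0,y0)
im=cv2.resize(c['frame'][y0:y0+100,x0:x0+120],None,fx=6,fy=6,interpolation=cv2.INTER_CUBIC)
save('v6.png',im)
```

```text
t 11.18 pos [0.4623 0.1119 0.1248] F [-0.3  0.6 -0.9] gap 0.149
True
t 12.18 pos [0.4623 0.1127 0.0652] F [ 0.4 -0.1  3.6] gap 0.153
296 143
```

View pics/v6.png

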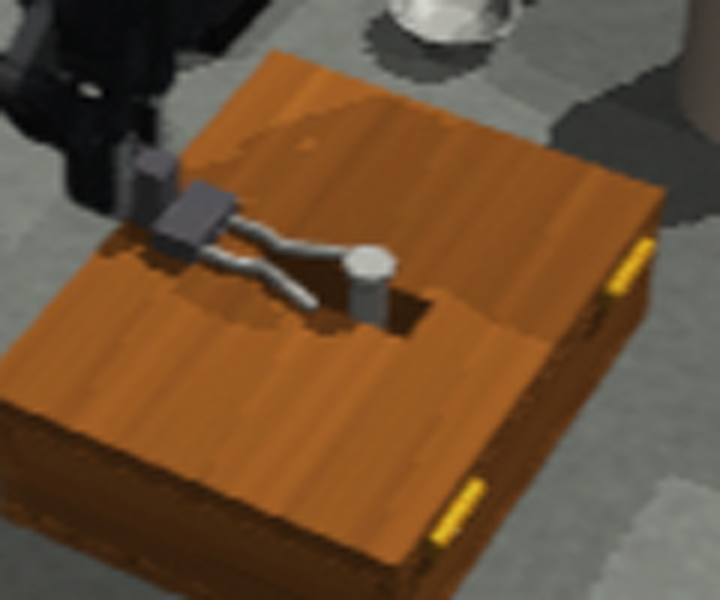

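Run:
```python
from h import *
import pickle
yaw=.237;e=np.array([np.cos(yaw),np.sin(yaw),0]);n=np.array([-e[1],e[0],0]);pin=np.array([.5583,.136,0])
c=pickle.load(open('c6.pkl','rb'))
f=lambda u,v,z:onz(c,296+(u+.5)/6-.5,143+(v+.5)/6-.5,z)
h=f(370,258,.078);print('head',h,'vs top: along/lat',(h-pin)@e,(h-pin)@n)
r=lambda p:np.round([(p-h)@e*1e3,(p-h)@n*1e3],1)
print('tip (exp -15,-14)',r(f(315,303,.0625)),'block front mid (exp -61,0)',r((f(238,197,.07)+f(190,245,.07))/2))
lat=np.mean([r(f(315,303,.0625))[1]+14,r((f(238,197,.07)+f(190,245,.07))/2)[1]]);print('lat',lat)
if abs(lat)<3.5:
    T=np.array(monitor.sense()['position']);T[2]=.0653;T0=T.copy()
    env.movel(T,.02);st()
    for dst,v in((.025,.04),(.034,.02),(.042,.015),(.050,.015)):
        g=env.movel(T0+dst*e,v,guard=13);s=st();print(dst,g,'along',(s['position']-T0)@e,'F',np.array(s['contact_force'])@e,np.array(s['contact_force'])@n)
        if g:break
```

```text
head [0.55577742 0.13927424 0.078     ] vs top: along/lat -0.00168331474264042 0.0037749843478923446
tip (exp -15,-14) [-12.8 -13.5] block front mid (exp -61,0) [-58.3  -2.5]
lat -1.0
t 12.48 pos [0.4624 0.1128 0.0653] F [-0.3  1.3  1.3] gap 0.153
t 13.26 pos [0.4867 0.1186 0.0653] F [-0.2  0.5 -0.4] gap 0.154
0.025 False along 0.02511037190698829 F -0.10948610617262625 0.5211245037585693
t 13.72 pos [0.4941 0.1205 0.0652] F [-0.6  0.7  4.9] gap 0.153
0.034 True along 0.032681849776967344 F -0.3955406492627584 0.841948470769791
```

The guard tripped near first leg contact with mostly vertical force, so I'll look before going on.

Run:
```python
from h import *
import pickle
s=st();print(s['ft_torque'])
c=eyes.grab_frame('scene');pickle.dump(c,open('c7.pkl','wb'));st()
im=cv2.resize(c['frame'][160:220,305:385],None,fx=8,fy=8,interpolation=cv2.INTER_CUBIC)
save('v7.png',im)
```

```text
t 13.72 pos [0.4941 0.1205 0.0652] F [-0.6  0.7  4.9] gap 0.153
[-0.01502332 -0.00490646  0.01968104]
t 13.77 pos [0.4941 0.1205 0.0653] F [-0.4  0.3  4.1] gap 0.15
```

View pics/v7.png

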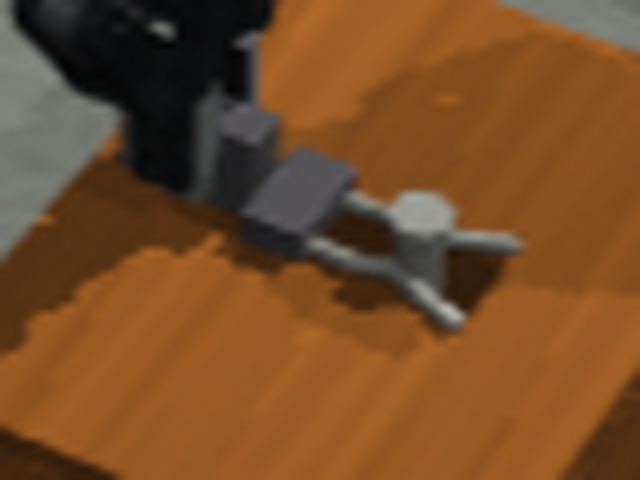

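The legs are already astride the shank, with the waist just before the pin, under the head and symmetric. The resistance appears only while moving, and the clip was pressing lightly on the lid. I'll lift 0.4 mm and go on slowly.

Run:
```python
from h import *
yaw=.237;e=np.array([np.cos(yaw),np.sin(yaw),0]);n=np.array([-e[1],e[0],0])
T0=np.array([.4624,.1128,.0657])
P=np.array(monitor.sense()['position']);P[2]=.0657;env.movel(P,.01);st()
for dst in np.arange(.036,.064,.004):
    g=env.movel(T0+dst*e,.015,guard=15);s=monitor.sense();F=np.array(s['contact_force'])
    print(round(dst,3),g,'along %.4f'%((s['position']-T0)@e),'F e,n,z',np.round([F@e,F@n,F[2]],1),round(s['clock'],2))
    if g:break
```

```text
t 14.03 pos [0.4941 0.1205 0.0655] F [ 0.5 -0.5  0.9] gap 0.153
0.036 True along 0.0333 F e,n,z [-1.7 -0.6  4.7] 14.28
```

Run:
```python
from h import *
yaw=.237;e=np.array([np.cos(yaw),np.sin(yaw),0]);n=np.array([-e[1],e[0],0])
T0=np.array([.4624,.1128,.0656])
env.close_gripper(100);st()
for dst in np.arange(.0345,.048,.0015):
    g=env.movel(T0+dst*e,.01,guard=17);s=monitor.sense();F=np.array(s['contact_force'])
    print(round(dst,4),g,'along %.4f lat %.4f z %.4f'%((s['position']-T0)@e,(s['position']-T0)@n,s['position'][2]),'F e,n,z',np.round([F@e,F@n,F[2]],1),np.round(s['ft_torque'],2),round(s['clock'],2))
    if g or abs(F@e)>16:break
```

```text
t 14.49 pos [0.4948 0.1208 0.0655] F [-0.9 -0.6  5.8] gap 0.139
0.0345 False along 0.0335 lat 0.0001 z 0.0656 F e,n,z [-7.4 -0.4  6.4] [-0.28  0.92 -0.04] 14.82
0.036 False along 0.0340 lat 0.0002 z 0.0656 F e,n,z [-13.7  -1.1  10.5] [-0.52  1.62 -0.12] 15.12
0.0375 False along 0.0357 lat 0.0002 z 0.0656 F e,n,z [-11.4  -0.2   9.8] [-0.47  1.51 -0.02] 15.42
0.039 False along 0.0378 lat 0.0002 z 0.0656 F e,n,z [-8.7  0.6  6.8] [-0.3   0.93 -0.  ] 15.72
0.0405 False along 0.0405 lat 0.0000 z 0.0657 F e,n,z [-2.2  0.2  3.2] [-0.04  0.16  0.  ] 16.02
0.042 False along 0.0421 lat 0.0000 z 0.0656 F e,n,z [-2.6 -0.4  4.5] [-0.04  0.23 -0.03] 16.32
0.0435 False along 0.0437 lat -0.0000 z 0.0656 F e,n,z [-2.7  0.6  4. ] [-0.02  0.06  0.  ] 16.62
0.045 False along 0.0452 lat -0.0000 z 0.0656 F e,n,z [-1.6 -0.1  3.6] [-0.02  0.1   0.02] 16.92
0.0465 False along 0.0467 lat -0.0000 z 0.0656 F e,n,z [-2.1 -0.2  3.6] [-0.05  0.06  0.  ] 17.22
```

It snapped past at about 39 mm, with a peak of about 14 N. Home should come near 53 mm, so I'll step on to it.

Run:
```python
from h import *
yaw=.237;e=np.array([np.cos(yaw),np.sin(yaw),0]);n=np.array([-e[1],e[0],0])
T0=np.array([.4624,.1128,.0656])
for dst in np.r_[.0485,.0495,np.arange(.0502,.062,.0006)]:
    g=env.movel(T0+dst*e,.006,guard=14);s=monitor.sense();F=np.array(s['contact_force'])
    print(round(dst,4),g,'along %.4f'%((s['position']-T0)@e),'F',np.round([F@e,F@n,F[2]],1),round(s['clock'],2))
    if g or F@e<-14.5:break
```

```text
0.0485 False along 0.0486 F [-2.   1.   4.3] 17.7
0.0495 False along 0.0495 F [-3.1  0.1  4.4] 18.02
0.0502 False along 0.0502 F [-2.2  0.3  3.9] 18.28
0.0508 False along 0.0508 F [-3.2 -0.4  4.7] 18.53
0.0514 False along 0.0514 F [-2.7  0.7  5.5] 18.78
0.052 False along 0.0520 F [-3.2  0.6  3.7] 19.03
0.0526 False along 0.0523 F [-5.5 -0.   4.7] 19.28
0.0532 False along 0.0524 F [-8.9 -0.7  7.9] 19.53
0.0538 False along 0.0524 F [-12.6  -1.3  10.6] 19.78
0.0544 False along 0.0525 F [-14.5  -0.5  13.3] 20.03
0.055 False along 0.0525 F [-19.   -0.8  15. ] 20.28
```

Run:
```python
from h import *
yaw=.237;e=np.array([np.cos(yaw),np.sin(yaw),0])
T0=np.array([.4624,.1128,.0657])
env.movel(T0+.0523*e,.02);st()
env.release();s=st()
env.movel(np.array(s['position'])+[0,0,.09],.12);env.movel(np.array([.33,.0,.25]),.25);st()
a=eyes.grab_frame('scene');b=eyes.grab_frame('top')
im=np.zeros((480,800,3),np.uint8)
im[:480,:480]=cv2.resize(a['frame'][155:235,300:380],(480,480),interpolation=cv2.INTER_CUBIC)
im[:320,480:]=cv2.resize(b['frame'][195:295,205:305],(320,320),interpolation=cv2.INTER_CUBIC)
save('v8.png',im);save('top8.png',b['frame'])
```

```text
t 20.57 pos [0.5132 0.125  0.0656] F [-3.4 -0.9  5. ] gap 0.137
t 21.27 pos [0.5133 0.1251 0.0657] F [ 0.1  0.9 -0.1] gap 1.005
t 23.28 pos [3.303e-01 3.000e-04 2.495e-01] F [-0.5  0.6  0.3] gap 0.998
```

View pics/v8.png

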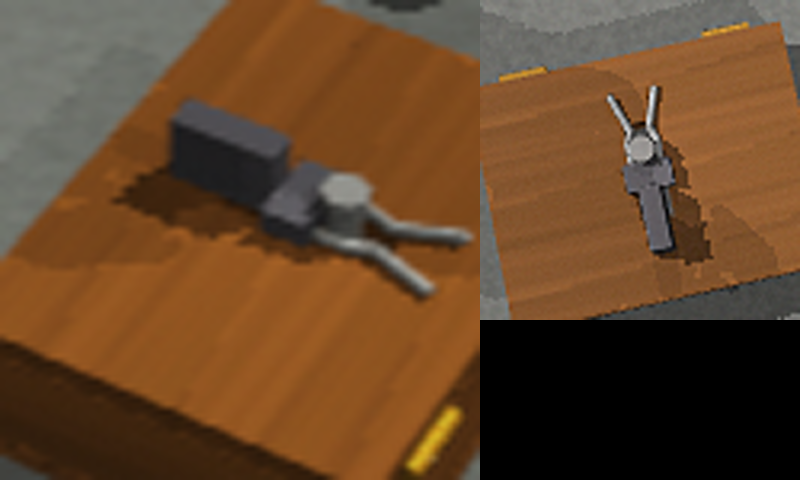

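The clip lies flat on the shut lid. The pin, with its head at (345,190), is against the block and the legs are past the shank. The gripper is clear, so I'm handing in.

```bash
python3 -c "
from h import *
job.hand_in();st()"
```

```text
the job is handed in; nothing more can be done
the job is handed in; nothing more can be done
```

The case is shut and locked, and the job was handed in at about 23 s of the 58 s allowed. I pushed the lid down (guard stopped at about 12 N), took the rightmost clip by its grip, and slid it flat from the front over the pin.

- **Snap and seating:** the legs snapped past the pin at about 39 mm of travel. At 52.5 mm the force climbed steeply to about 19 N along the push, where the block met the pin. That is slightly above the 14–18 N said to be enough, and below the 25 N damage limit.
- **Final check:** the last scene and top views show the clip flat on the shut lid, with the pin against the block and its head above the clip. The gripper was open and clear, with no force on it.

**What disagreed or went off plan:**
- The force guard stopped the push twice at first leg contact (13 N, then 15 N), with the sensed force mostly vertical. I lifted the clip 0.4 mm, tightened the grip and went on in small steps.
- Peak leg resistance was about 14 N, against the stated 5–11 N. An upward force built up with each push, to about 10 N at the snap and 15 N when seated. The clip was pressing on the lid.
- The scene and top cameras placed the pin about 4 mm apart sideways. Comparing clip and pin within the scene view alone gave about 1 mm of misalignment, so I went on.
- I did not separately check the cup, glass, bowl, dominoes or spoon at the end. I noticed no contact with them during the moves.

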